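Charge the mill jar with grinding cylinders from a chute

ROBOT

A 6-joint arm with a two-finger parallel gripper is mounted at the origin on the work surface. World frame = base frame: x ahead of the robot, y to its left, z up, the work surface at z = 0. Lengths are in m, angles in rad, forces in N, time in s.
With the tool pointing down it reaches from about 0.3 to 0.875 m from the base axis. Payload 6.4 kg.
Tool frame: the origin (TCP) lies at the very end of the fingers, on their centre line; the grasp point (between the pads) lies 19 mm behind it (ctrl.hold_point_z is the distance from the TCP to the grasp point, in m); y points along the fingers, x is the direction in which the jaws open and shut, and the axes are right-handed (so a half turn about y gives the same grasp; the last joint's range is limited). The gripper opens to 85 mm and grips with 20 to 120 N. Pads are 22 mm wide; open, the fingers measure 114 mm over their backs; the gripper's body (76 mm by 85 mm) begins 54 mm behind the grasp point. The pads swing forward as they close: fully open they stand 13 mm farther back than shut.
Start: joints at [-1.41, 0.181, 1.607, -0, 1.354, -0.206], TCP at [0.206, -0.537, 0.231] pointing down, gripper open.
Joint ranges: [-2.99, 2.99], [-0.89, 2.07], [0.3, 2.58], [-1.14, 4.28], [0, 2.63], [-3.12, 3.12]. Speed limits (rad/s): [2.57, 2.57, 3.01, 3.14, 3.14, 3.14].

INTERFACE

Orientations are given as a unit quaternion [w, x, y, z].
In Python, from bench import ctrl, imaging gives the robot as it stands.
- The arm moves only by the shell command python3 -m jog 'ROWS'. ROWS is JSON, a list of rows, each a list of 3 entries, a list of its own where there are three numbers: the shift along the tool's x, y, z in cm, then the turn, a rotation vector about the tool's x, y, z in rad, then the finger opening in cm, from 0 to 8.54. A call has 1 to 12 rows; each row shifts and turns the pose as measured when the row begins, along the tool's axes as they then stand; what a row does not reach is not made up. A row lasts 1/12 s, in which the tool goes at most 41.7 mm and 7.16 degrees, less where a joint would pass 70% of its speed; a pose out of reach is approached as far as the arm can. A call is refused whole if a number of a shift passes 4.17 or a number of a turn 0.125, either way. A call with a gripper value outside its range is refused whole. The fingers move at their own pace and stop on an object; the grip force is fixed at half the most. Time passes only in rows, so rows that do not move let the fingers close. It gives the time, the measured TCP pose, the force and the opening at its end, in the units of the state.
- ctrl.get_obs(): the state, without advancing time (a new reading comes with each control period).
- imaging.camera(name): name is "side" or "top"; returns a dict with "frame" (384x512x3 uint8, red, green, blue), "depth" (384x512 float32, m along the optical axis (not along the pixel's ray), 0 where there is no reading), "K" (3x3 intrinsics, pixels), "k1" (the pictures are not rectified: a ray, as slopes to the right and down, at radius r is drawn at 1 + k1 r^2 times it, then the intrinsics apply), "R" (3x3) and "t" (3): a world point X has camera coordinates R X + t. Camera axes: x right, y down, z forward; pixel columns grow to the right and rows downward; lengths in m; the calibration is good to about 2 mm. A picture is of the moment at which its call begins.
- ctrl.hand_in(): hands the job in, once; it reports no verdict.
The state is a dict: "time_s": time; "q": joint angles; "dq": joint speeds; "joint_efforts": joint torques, N m; "eef_pos": TCP position; "eef_rot": TCP orientation; "wrist_force": force on the tool from outside, world axes, zero at the start; "torque": the same for the moment, N m; "opening": opening from 0.0 (shut) to 1.0 (fully open).
Only numpy, scipy, OpenCV 4.12 (cv2) and the standard library are available. Lean on these libraries where they do the work, as an engineer would, in place of code of your own. Each camera call takes 0.05 s, during which the arm holds its last target. There are 200 camera calls.

TASK

Pick up the steel chute by its handle with the three grinding cylinders in it, rest its nose on the rubber collar in the porcelain jar's neck so that it reaches into the mouth, and, keeping it lightly resting there (under 8 N), tip it until all three have slid into the jar. Then set the empty chute down on the bench on its feet and let go. Spill nothing, keep the jar standing where it is, and leave the lid, the mortar and the resin mount alone.

Things in the scene. Friction and masses are not known exactly. Their poses are not given: they have to be found in the camera images.
- chute: Chute of folded stainless steel, about 0.3 kg: straight open-topped trough 200 mm long along its x axis, flat floor, 29.5 mm wide outside, 24 mm inside. Open at the nose (-x end), closed by a wall at the rear (+x end). Origin: under the trough's middle, level with the soles of its feet (on the bench); z up. Floor from z = 10 to 13 mm, side walls up to 37 mm. Polished floor: the cylinders start to slide at 13 to 20 degrees of tilt.
- chute_grip (a point): Centre of the chute's handle, a black bar above the trough, to be gripped from above: 14 mm wide (along y), 16 mm high, 96 mm long along the chute's x; this point is at x = 45, y = 0, z = 68 mm of the chute. The bar stands on two hoops, 12 mm long, at x = 6 and x = 84 mm of the chute, with free span between them; 23 mm are free between bar and side walls.
- chute_nose (a point): Middle of the lower edge of the floor at the open nose, x = -100, y = 0, z = 10 mm of the chute. Under the floor stand two feet, plates 10 mm tall, 3 mm thick and as wide as the chute, at x = -66 to -63 and x = 87 to 90 mm of the chute; when the chute rests on the collar, the front foot hangs just outside it.
- jar: Loose porcelain mill jar, about 0.85 kg, round about its z axis: body 100 mm in diameter up to z = 74 mm, sloping shoulder, narrow straight neck 60 mm in outer diameter from z = 97 to the porcelain rim at z = 112 mm. Origin: centre of its underside; inner floor at z = 8 mm. More than about 3 N sideways at the neck can tip it.
- jar_mouth (a point): Centre of the mouth in the plane of the porcelain rim, 112 mm above the jar's underside. A snug grey rubber collar with a 44 mm bore is pushed into the neck; its flat flange, 58 mm in diameter and 5 mm thick, stands proud: the top of the flange is anywhere from 5 to 27 mm above this point. That height is not measured: find it by feel. Resting on it, each mm of further pressing adds some 3 to 20 N.
- cyl1: White alumina grinding cylinder, 16 mm in diameter and 16 mm long, 12.5 g; origin at its centre, x along its axis. At the start it lies in the trough ahead of the handle, axis about along the trough.
- cyl2: White alumina grinding cylinder, 16 mm in diameter and 16 mm long, 12.5 g; origin at its centre, x along its axis. At the start it lies in the trough ahead of the handle, axis about along the trough.
- cyl3: White alumina grinding cylinder, 16 mm in diameter and 16 mm long, 12.5 g; origin at its centre, x along its axis. At the start it lies in the trough ahead of the handle, axis about along the trough.
- jar_lid: The jar's porcelain lid, 64 mm in diameter, 28 mm high with its knob, standing on the bench; origin: centre of its underside. Not to be moved.
- mortar: Small white ceramic mortar bowl, 90 mm in diameter, 42 mm high; origin: centre of its underside. Not to be moved.
- mount: Black resin mount of a polished section, 30 mm in diameter, 20 mm high; origin: centre of its underside. Not to be moved.
Mind the look-alikes: they are no part of the job. Several things have the shape of the chute; the one meant has the colours described above.

How it is judged:
On the way, in this order (a step that is already met when the one before it is completed fails the run):
1. the chute is lifted off the bench with all three cylinders in it (height (world z) of chute above 0.04 m and x of cyl1 in the frame of chute between -0.102 and 0.1 m and y of cyl1 in the frame of chute between -0.015 and 0.015 m and z of cyl1 in the frame of chute between 0.012 and 0.04 m and x of cyl2 in the frame of chute between -0.102 and 0.1 m and y of cyl2 in the frame of chute between -0.015 and 0.015 m and z of cyl2 in the frame of chute between 0.012 and 0.04 m and x of cyl3 in the frame of chute between -0.102 and 0.1 m and y of cyl3 in the frame of chute between -0.015 and 0.015 m and z of cyl3 in the frame of chute between 0.012 and 0.04 m), for 0.2 s.
2. the chute rests on the jar's collar (contact above 0.3 N), nose within the mouth, all three cylinders still in the chute (contact force between chute and jar above 0.3 N and horizontal distance between chute_nose and jar_mouth below 0.018 m and x of cyl1 in the frame of chute between -0.102 and 0.1 m and y of cyl1 in the frame of chute between -0.015 and 0.015 m and z of cyl1 in the frame of chute between 0.012 and 0.04 m and x of cyl2 in the frame of chute between -0.102 and 0.1 m and y of cyl2 in the frame of chute between -0.015 and 0.015 m and z of cyl2 in the frame of chute between 0.012 and 0.04 m and x of cyl3 in the frame of chute between -0.102 and 0.1 m and y of cyl3 in the frame of chute between -0.015 and 0.015 m and z of cyl3 in the frame of chute between 0.012 and 0.04 m), for 0.4 s.
3. all three cylinders are in the jar while the chute, nose down by more than 12 degrees, still rests on the collar (contact above 0.3 N) (contact force between chute and jar above 0.3 N and horizontal distance between chute_nose and jar_mouth below 0.018 m and angle between chute's own z axis and vertical above 0.21 rad and horizontal distance between each of cyl1, cyl2, cyl3 and jar_mouth below 0.045 m and z of cyl1 in the frame of jar between 0 and 0.085 m and z of cyl2 in the frame of jar between 0 and 0.085 m and z of cyl3 in the frame of jar between 0 and 0.085 m), for 0.4 s.
At the end, for the whole second after the job is handed in: All three cylinders lie at rest inside the body of the jar; the jar stands upright (within 4.5 degrees) within 25 mm of where it was; the chute stands still on its feet on the bench, level within 4.5 degrees, released (horizontal distance between each of cyl1, cyl2, cyl3 and jar_mouth below 0.045 m and z of cyl1 in the frame of jar between 0 and 0.085 m and z of cyl2 in the frame of jar between 0 and 0.085 m and z of cyl3 in the frame of jar between 0 and 0.085 m and height (world z) of chute between -0.006 and 0.006 m and angle between each of chute, jar's own z axis and vertical below 0.08 rad and linear speed of each of chute, jar below 0.03 m/s and distance of jar from where it was at the start of the episode below 0.025 m and linear speed of each of cyl1, cyl2, cyl3 below 0.05 m/s); the robot touches nothing.
It fails at once if the chute is pressed or knocked against the jar or its collar with more than 8 N (contact force between chute and jar above 8 N).
It fails at once if the nose is lifted high out of the mouth (more than 35 mm above the porcelain rim) while some cylinders are in the jar and others are not (((horizontal distance between cyl1 and jar_mouth below 0.045 m and z of cyl1 in the frame of jar between 0 and 0.085 m) or (horizontal distance between cyl2 and jar_mouth below 0.045 m and z of cyl2 in the frame of jar between 0 and 0.085 m) or (horizontal distance between cyl3 and jar_mouth below 0.045 m and z of cyl3 in the frame of jar between 0 and 0.085 m)) and not ((horizontal distance between cyl1 and jar_mouth below 0.045 m and z of cyl1 in the frame of jar between 0 and 0.085 m) and (horizontal distance between cyl2 and jar_mouth below 0.045 m and z of cyl2 in the frame of jar between 0 and 0.085 m) and (horizontal distance between cyl3 and jar_mouth below 0.045 m and z of cyl3 in the frame of jar between 0 and 0.085 m)) and z of chute_nose in the frame of jar_mouth above 0.035 m).
It fails at once if the jar is tipped by more than 15 degrees or shifted by more than 25 mm (angle between jar's own z axis and vertical above 0.26 rad or distance of jar from where it was at the start of the episode above 0.025 m).
It fails at once if the lid, the mortar or the mount is shifted by more than 15 mm (distance of any of jar_lid, mortar, mount from where it was at the start of the episode above 0.015 m).
It also fails if it takes over 72 s, if anything falls off the work surface, if the arm or the gripper's body presses on something with over 40 N, if the wrist force passes 120 N, or if a joint passes its speed limit or range.

## Working session

There is one attempt and no reset: what is moved stays moved. The work goes in short steps, Python scripts to look and compute and a shell command to move; the robot and the scene stay as the last step left them, time stands still between calls to the robot, and variables do not carry over. Pictures are saved under pics/ and viewed, about 8 in all and at most 12, crops included, and the job is handed in when it is done.

```bash
mkdir -p pics
cat > h.py <<'E'
import numpy as np, cv2
from bench import ctrl, imaging
from scipy.spatial.transform import Rotation as Rn
def ray(c,u,v):
    K=c["K"];d=np.array([(u-K[0,2])/K[0,0],(v-K[1,2])/K[1,1]]);s=d.copy()
    for _ in range(20): s=d/(1+c["k1"]*(s@s))
    return np.array([*s,1.])
def at_z(c,u,v,z):
    R,t=np.array(c["R"]),np.array(c["t"]);o=-R.T@t;d=R.T@ray(c,u,v)
    return o+d*(z-o[2])/d[2]
def dep(c,u,v):
    z=np.median(c["depth"][v-1:v+2,u-1:u+2]);R,t=np.array(c["R"]),np.array(c["t"])
    return R.T@(ray(c,u,v)*z-t)
def px(c,X):
    p=np.array(c["R"])@X+np.array(c["t"]);s=p[:2]/p[2];s=s*(1+c["k1"]*(s@s))
    return np.array(c["K"])[:2,:2]@s+np.array(c["K"])[:2,2]
def save(c,n,box=None,f=1):
    im=c["frame"][:,:,::-1]
    if box: im=im[box[1]:box[3],box[0]:box[2]]
    cv2.imwrite("pics/"+n+".png",cv2.resize(im,None,fx=f,fy=f,interpolation=cv2.INTER_CUBIC))
E
python3 - <<'E'
from h import *
import pickle
t=imaging.camera("top");s=imaging.camera("side")
pickle.dump((t,s),open("c0.pkl","wb"))
cv2.imwrite("pics/a_top.png",cv2.resize(t["frame"][:,:,::-1],(800,600)))
cv2.imwrite("pics/a_side.png",cv2.resize(s["frame"][:,:,::-1],(800,600)))
print(t["K"],t["k1"],-np.array(t["R"]).T@t["t"],-np.array(s["R"]).T@s["t"]);print(ctrl.get_obs())
E
```

```text
[[466.19730694   0.         249.37676569]
 [  0.         466.19730694 190.73470918]
 [  0.           0.           1.        ]] -0.17142638621692227 [ 0.34147721 -0.1529785   1.2475434 ] [0.32354336 0.59094966 0.84640272]
{'time_s': 0.1, 'q': array([-1.41031002e+00,  1.81491093e-01,  1.60788442e+00,  6.41759943e-06,
        1.35380505e+00, -2.06288726e-01]), 'dq': array([ 0.00063724, -0.00102592, -0.00406184, -0.00123099,  0.00241591,
        0.00108169]), 'joint_efforts': array([ 1.05218882e-03, -4.45869613e+01, -3.52244711e+01, -2.71429271e-04,
        4.05268162e-03, -6.93355560e-06]), 'eef_pos': array([ 0.20614363, -0.53625497,  0.23047195]), 'eef_rot': array([ 0.58320349, -0.5823885 ,  0.40082159, -0.40004923]), 'wrist_force': array([0.31672471, 0.20117695, 0.27668816]), 'torque': array([-0.02575578,  0.00700942, -0.01755678]), 'opening': 1.0014935690802644}
```

View pics/a_top.png

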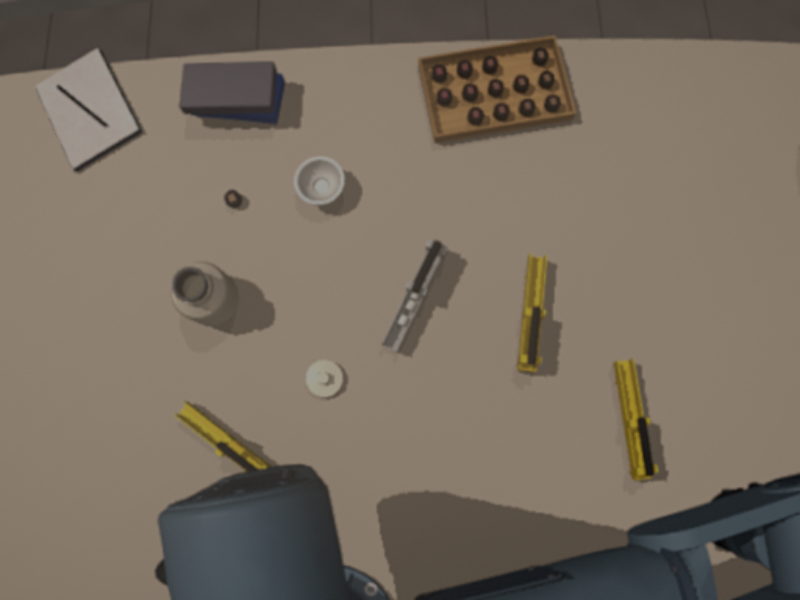

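View pics/a_side.png

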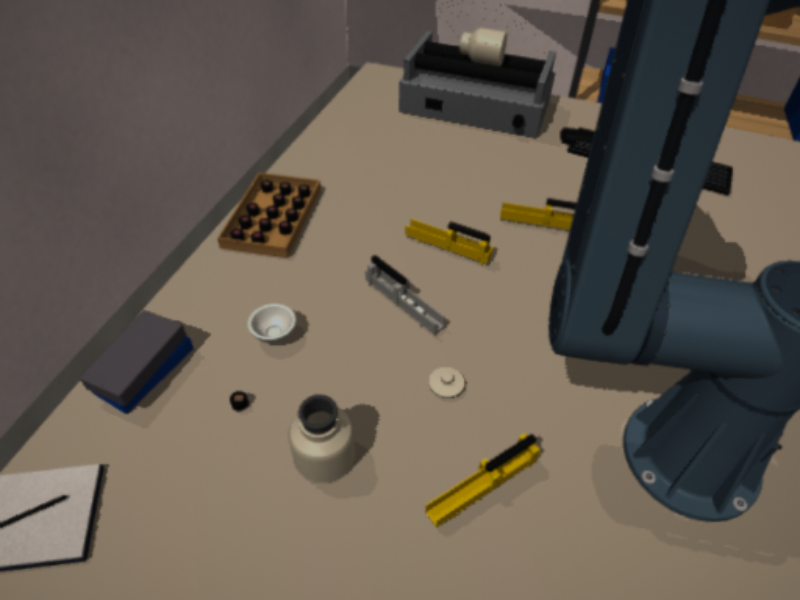

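The steel-coloured trough at top-view (412,297) carries three white cylinders. The look-alikes at (535,313), (635,420) and (222,435) are all yellow, so the steel one fits. I'll confirm it in a crop, with the jar beside it.

Run:
```python
from h import *
import pickle
t,s=pickle.load(open("c0.pkl","rb"))
A=t["frame"][145:235,230:300,::-1];B=t["frame"][155:245,100:170,::-1]
cv2.imwrite("pics/b.png",cv2.resize(np.hstack([A,B]),None,fx=5.5,fy=5.5,interpolation=cv2.INTER_CUBIC))
```

```text
(no output)
```

View pics/b.png

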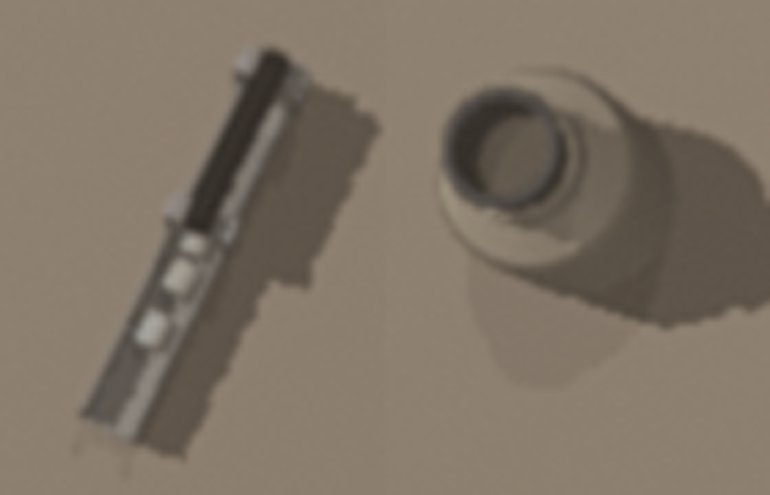

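The crop confirms the steel chute: black bar from crop (276,55) to (199,227), three white cylinders ahead of it, and the open nose at (108,425). The jar's dark flange is centred near (505,148) in the right half. Next I compute positions.

Run:
```python
from h import *
import pickle
np.set_printoptions(precision=4,suppress=True)
t,s=pickle.load(open("c0.pkl","rb"))
P=lambda x,y:(230+(x+.5)/5.5-.5,145+(y+.5)/5.5-.5)
a=at_z(t,*P(276,55),.076);b=at_z(t,*P(199,227),.076);n=at_z(t,*P(106,426),.03)
print("bar",a,b,np.linalg.norm(a-b),"mid",(a+b)/2,"dir",np.degrees(np.arctan2(*(a-b)[1::-1])),"nose",n,np.linalg.norm(n-(a+b)/2))
print("bar depth",dep(t,273,166),dep(t,270,175))
def cloud(c,box):
    R,tt=np.array(c["R"]),np.array(c["t"]);o=[]
    for v in range(box[1],box[3]):
        for u in range(box[0],box[2]):
            z=c["depth"][v,u]
            if z>0:o.append(R.T@(ray(c,u,v)*z-tt))
    return np.array(o)
# jar
for nme,c,box in(("top",t,(100,155,170,225)),("side",s,(175,240,240,320))):
    q=cloud(c,box);m=q[:,2]>.1;k=q[m]
    print(nme,m.sum(),np.histogram(k[:,2],bins=np.arange(.1,.16,.004))[0],"maxz pct",np.percentile(k[:,2],[50,80,95]))
    f=k[k[:,2]>np.percentile(k[:,2],95)-.012]
    print(" flange bbox",f.min(0),f.max(0),"ctr",(f.min(0)+f.max(0))[:2]/2)
    bd=q[(q[:,2]>.02)];print(" body bbox ctr",bd.min(0),bd.max(0))
q=cloud(t,(240,145,300,235));g=q[(q[:,2]>.062)];print("bar cloud",len(g),g.mean(0),np.median(g[:,2]))
d=g[:,:2]-g[:,:2].mean(0);w,V=np.linalg.eigh(d.T@d);print(np.degrees(np.arctan2(V[1,1],V[0,1])),(d@V).min(0),(d@V).max(0))
R=Rn.from_quat(np.roll(ctrl.get_obs()["eef_rot"],-1)).as_matrix();print(R)
# others
for nm,u,v,z in(("lid",324,379,.02),("mortar",320,182,.04),("mount",233,198,.02)):print(nm,at_z(t,u*.64,v*.64,z))
```

```text
bar [ 0.6373 -0.1988  0.076 ] [ 0.5564 -0.1597  0.076 ] 0.08982139872254838 mid [ 0.5969 -0.1793  0.076 ] dir -25.78197557906259 nose [ 0.47   -0.1123  0.03  ] 0.15064069130104293
bar depth [ 0.6073 -0.1801  0.0778] [ 0.5842 -0.1715  0.0768]
top 372 [22 29 39 57 13 19  9 16 71 89  8  0  0  0] maxz pct [0.1268 0.137  0.139 ]
 flange bbox [0.542  0.1726 0.1275] [0.5963 0.2293 0.1408] ctr [0.5692 0.2009]
 body bbox ctr [0.5196 0.1492 0.0206] [0.6176 0.2513 0.1408]
side 544 [ 40  36 110  46  42  23  22  23 188  14   0   0   0   0] maxz pct [0.1199 0.1342 0.1356]
 flange bbox [0.5404 0.1731 0.1237] [0.5989 0.2318 0.1372] ctr [0.5696 0.2024]
 body bbox ctr [0.5193 0.1563 0.02  ] [0.6145 0.2529 0.1372]
bar cloud 225 [ 0.5985 -0.1794  0.0748] 0.0760398012182174
152.61952842192778 [-0.0166 -0.0491] [0.0154 0.0475]
[[ 0.3586 -0.0002  0.9335]
 [-0.9335  0.0016  0.3586]
 [-0.0016 -1.      0.0003]]
lid [ 0.42   -0.0008  0.02  ]
mortar [ 0.7615 -0.0006  0.04  ]
mount [0.7462 0.1591 0.02  ]
```

Plan: the chute axis (rear) points at about -27°, the bar centre is (0.598,-0.179), the mouth is (0.570,0.201), and depth puts the flange top at about 0.135. I'll turn the tool by -2.30 rad about its y axis so that tool z points to the nose, then translate.

```bash
python3 -m jog '[[[0,0,0],[0,-0.125,0],8.5],[[0,0,0],[0,-0.125,0],8.5],[[0,0,0],[0,-0.125,0],8.5],[[0,0,0],[0,-0.125,0],8.5],[[0,0,0],[0,-0.125,0],8.5],[[0,0,0],[0,-0.125,0],8.5],[[0,0,0],[0,-0.125,0],8.5],[[0,0,0],[0,-0.125,0],8.5],[[0,0,0],[0,-0.125,0],8.5],[[0,0,0],[0,-0.125,0],8.5],[[0,0,0],[0,-0.125,0],8.5],[[0,0,0],[0,-0.125,0],8.5]]'
python3 -m jog '[[[0,0,0],[0,-0.125,0],8.5],[[0,0,0],[0,-0.125,0],8.5],[[0,0,0],[0,-0.125,0],8.5],[[0,0,0],[0,-0.125,0],8.5],[[0,0,0],[0,-0.125,0],8.5],[[0,0,0],[0,-0.125,0],8.5]]'
cat > go.py <<'E'
# print the pending move in tool axes: go.py x y z yaw_of_tool_x_deg nose_down_deg
import sys
from h import *
np.set_printoptions(precision=4,suppress=True)
x,y,z,yaw,tilt=map(float,sys.argv[1:])
o=ctrl.get_obs();R=Rn.from_quat(np.roll(o["eef_rot"],-1))
T=Rn.from_euler("z",yaw,degrees=True)*Rn.from_matrix(np.array([[1,0,0],[0,0,1],[0,-1,0]]).T)  # x, y down, z
T=T*Rn.from_euler("x",tilt,degrees=True)
print("t",o["time_s"],"pos",o["eef_pos"],"F",o["wrist_force"],"M",o["torque"],"op",o["opening"],"q",o["q"])
print("shift cm",R.inv().apply(np.array([x,y,z])-o["eef_pos"])*100,"turn",(R.inv()*T).as_rotvec())
M=R.as_matrix();print("toolx",M[:,0],"tooly",M[:,1],"toolz",M[:,2])
E
python3 go.py .598 -.179 .15 63 0
```

```text
time_s: 1.1
eef_pos: [0.2054, -0.5319, 0.2236]
eef_rot: [0.704, -0.694, -0.106, 0.106]
wrist_force: [0.2, 0.2, -0.3]
opening: 0.994
time_s: 1.6
eef_pos: [0.2051, -0.5297, 0.2202]
eef_rot: [0.618, -0.605, -0.357, 0.352]
wrist_force: [0.1, -0.7, 0.5]
opening: 0.997
t 1.6 pos [ 0.2051 -0.5297  0.2202] F [ 0.1196 -0.7295  0.5146] M [ 0.0049 -0.0297  0.0349] op 0.9966588645935763 q [-1.4104  0.1894  1.6201  0.0001  1.3527 -2.4618]
shift cm [ 49.8298   7.6062 -16.7997] turn [3.128  0.0256 0.0753]
toolx [0.4964 0.868  0.0161] tooly [-0.0032  0.0204 -0.9998] toolz [-0.8681  0.4962  0.0129]
```

```bash
sed -i 's/\[0,-1,0\]\]).T)/[0,-1,0]]))/; s/"x",tilt/"x",-tilt/' go.py
python3 -m jog '[[[4.1,0,-1.4],[0,0,0],8.5],[[4.1,0,-1.4],[0,0,0],8.5],[[4.1,0,-1.4],[0,0,0],8.5],[[4.1,0,-1.4],[0,0,0],8.5],[[4.1,0,-1.4],[0,0,0],8.5],[[4.1,0,-1.4],[0,0,0],8.5],[[4.1,0,-1.4],[0,0,0],8.5],[[4.1,0,-1.4],[0,0,0],8.5],[[4.1,0,-1.4],[0,0,0],8.5],[[4.1,0,-1.4],[0,0,0],8.5]]'
python3 go.py .598 -.179 .15 63 0
python3 -m jog '[[[0,0,0],[0,0,0],8.5],[[0,0,0],[0,0,0],8.5]]'
python3 go.py .598 -.179 .15 63 0
```

```text
time_s: 2.43
eef_pos: [0.5136, -0.2519, 0.2204]
eef_rot: [0.621, -0.604, -0.355, 0.352]
wrist_force: [0.8, -0.4, 0.9]
opening: 0.992
t 2.4333 pos [ 0.5136 -0.2519  0.2204] F [ 0.7513 -0.387   0.8984] M [-0.0356 -0.0366 -0.011 ] op 0.9918811593608091 q [-0.6711  0.1966  1.6114  0.0138  1.3546 -1.7205]
shift cm [10.4226  7.1372 -3.786 ] turn [-0.0184 -0.0533  0.0169]
toolx [0.5009 0.8654 0.0164] tooly [-0.0081  0.0236 -0.9997] toolz [-0.8655  0.5006  0.0188]
time_s: 2.6
eef_pos: [0.5184, -0.2448, 0.2195]
eef_rot: [0.62, -0.601, -0.358, 0.354]
wrist_force: [-0.5, -0.6, -0.6]
opening: 0.997
t 2.6 pos [ 0.5184 -0.2448  0.2195] F [-0.539  -0.5802 -0.5972] M [-0.0467  0.0082  0.024 ] op 0.99743003425292 q [-0.6573  0.2003  1.6089  0.0165  1.3545 -1.7167]
shift cm [ 9.5101  7.0579 -3.8253] turn [-0.0191 -0.0438  0.0195]
toolx [0.4927 0.87   0.0191] tooly [-0.0076  0.0262 -0.9996] toolz [-0.8702  0.4923  0.0195]
```

```bash
python3 -m jog '[[[2.5,1.8,-1],[-0.005,-0.011,0.005],8.5],[[2.5,1.8,-1],[-0.005,-0.011,0.005],8.5],[[2.5,1.8,-1],[-0.005,-0.011,0.005],8.5],[[2.5,1.6,-1],[-0.005,-0.011,0.005],8.5],[[0,0,0],[0,0,0],8.5]]'
python3 go.py .598 -.179 .13 63 0
```

```text
time_s: 3.02
eef_pos: [0.602, -0.177, 0.1476]
eef_rot: [-0.602, 0.605, 0.368, -0.369]
wrist_force: [-1.7, 0.2, -0.5]
opening: 0.996
t 3.0167 pos [ 0.602  -0.177   0.1476] F [-1.6711  0.1612 -0.4815] M [0.0425 0.049  0.0014] op 0.9959980575539485 q [-0.473   0.3747  1.5415 -0.0039  1.2221 -1.5675]
shift cm [-0.3527  1.7643  0.2749] turn [ 0.0033 -0.0038 -0.0036]
toolx [ 0.4573  0.8893 -0.0036] tooly [ 0.0013 -0.0047 -1.    ] toolz [-0.8893  0.4573 -0.0033]
```

```bash
python3 -m jog '[[[-0.35,1.7,0.27],[0,0,0],8.5],[[0,1.7,0],[0,0,0],8.5],[[0,0,0],[0,0,0],8.5]]'
python3 go.py .598 -.179 .049 63 0
python3 - <<'E'
from h import *
s=imaging.camera("side");save(s,"c",(200,120,330,230),6)
E
```

```text
time_s: 3.27
eef_pos: [0.5965, -0.1806, 0.1113]
eef_rot: [-0.602, 0.605, 0.367, -0.37]
wrist_force: [-1.4, 0.1, -0.9]
opening: 0.995
t 3.2667 pos [ 0.5965 -0.1806  0.1113] F [-1.369   0.0863 -0.8647] M [ 0.0731  0.0939 -0.0332] op 0.9949034123375337 q [-0.4817  0.4112  1.5727 -0.0051  1.1568 -1.5756]
shift cm [ 0.2374  6.2306 -0.0512] turn [ 0.0009 -0.0036 -0.0047]
toolx [ 0.4572  0.8894 -0.0047] tooly [-0.0014 -0.0046 -1.    ] toolz [-0.8894  0.4572 -0.0009]
```

View pics/c.png

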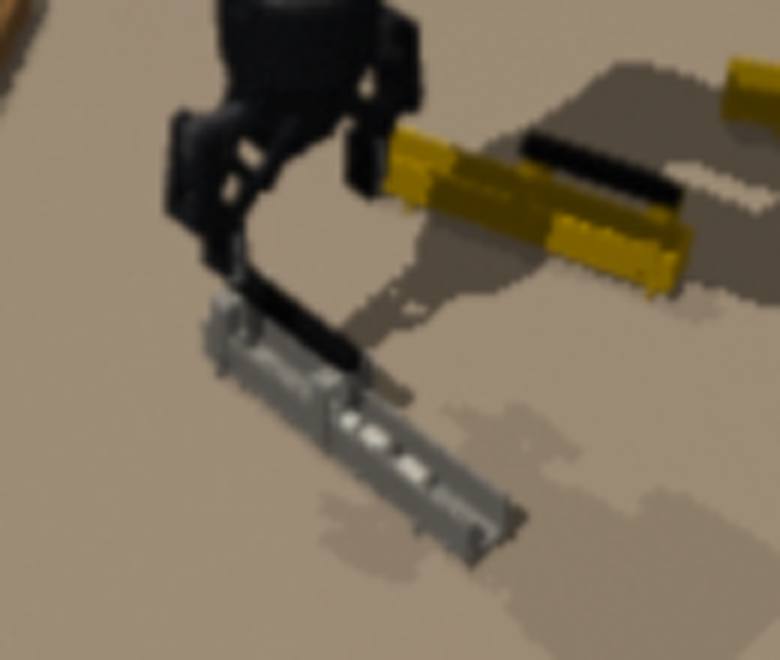

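The picture shows the open fingers at crop (200,200) and (365,150), straddling the line of the bar, which runs from (240,270) to (360,360). I descend and grip.

```bash
python3 -m jog '[[[0.2,1.5,0],[0,0,0],8.5],[[0,1.5,0],[0,0,0],8.5],[[0,1.5,0],[0,0,0],8.5],[[0,1,0],[0,0,0],8.5],[[0,0.4,0],[0,0,0],8.5]]'
python3 go.py .598 -.179 .049 63 0
```

```text
time_s: 3.73
eef_pos: [0.5999, -0.1871, 0.0601]
eef_rot: [-0.6, 0.61, 0.367, -0.366]
wrist_force: [-0.2, 0.2, 0.1]
opening: 0.998
t 3.7333 pos [ 0.5999 -0.1871  0.0601] F [-0.2342  0.1933  0.1487] M [0.0258 0.0029 0.0631] op 0.9975226210822103 q [-0.4879  0.4833  1.5893 -0.0066  1.0564 -1.5741]
shift cm [0.6364 1.0973 0.5544] turn [ 0.0125 -0.0102 -0.0059]
toolx [ 0.4631  0.8863 -0.0058] tooly [ 0.0084 -0.0109 -0.9999] toolz [-0.8863  0.463  -0.0125]
```

```bash
python3 -m jog '[[[0.5,0.5,0.4],[0.01,-0.01,-0.005],8.5],[[0.1,0.4,0.1],[0,0,0],8.5],[[0,0.1,0],[0,0,0],8.5]]'
python3 go.py .598 -.179 .049 63 0
```

```text
time_s: 3.98
eef_pos: [0.5985, -0.1807, 0.0512]
eef_rot: [-0.602, 0.604, 0.37, -0.369]
wrist_force: [-0.2, 0.3, -0.2]
opening: 0.996
t 3.9833 pos [ 0.5985 -0.1807  0.0512] F [-0.159   0.2612 -0.1546] M [ 0.0483 -0.0266 -0.0366] op 0.9960852991665967 q [-0.4826  0.4951  1.5935 -0.0005  1.0498 -1.5807]
shift cm [0.1318 0.2162 0.1217] turn [ 0.0033 -0.0012 -0.0005]
toolx [ 0.455   0.8905 -0.0005] tooly [ 0.0027 -0.0019 -1.    ] toolz [-0.8905  0.455  -0.0033]
```

```bash
python3 -m jog '[[[0.1,0.1,0.1],[0,0,0],5],[[0,0,0],[0,0,0],3],[[0,0,0],[0,0,0],2],[[0,0,0],[0,0,0],1],[[0,0,0],[0,0,0],0.8],[[0,0,0],[0,0,0],0.5],[[0,-0.03,0],[0,0,0],0.5],[[0,-0.03,0],[0,0,0],0.5],[[0,-0.03,0],[0,0,0],0.5]]'
python3 go.py .598 -.179 .049 63 0
```

```text
time_s: 4.73
eef_pos: [0.5991, -0.1792, 0.0528]
eef_rot: [-0.601, 0.605, 0.37, -0.368]
wrist_force: [0.2, -0.1, -2.7]
opening: 0.15
t 4.7333 pos [ 0.5991 -0.1792  0.0528] F [ 0.1731 -0.0697 -2.6727] M [-0.0487 -0.1189  0.0048] op 0.14985090231342246 q [-0.4799  0.4915  1.595  -0.0005  1.0491 -1.5789]
shift cm [-0.0339  0.376   0.1103] turn [ 0.006  -0.0003 -0.0005]
toolx [ 0.4543  0.8908 -0.0005] tooly [ 0.0052 -0.0032 -1.    ] toolz [-0.8908  0.4543 -0.006 ]
```

```bash
python3 -m jog '[[[0,-0.3,0],[0,0,0],0.5],[[0,-0.6,0],[0,0,0],0.5],[[0,-1,0],[0,0,0],0.5],[[0,-1.5,0],[0,0,0],0.5],[[0,-2,0],[0,0,0],0.5],[[0,-2.5,0],[0,0,0],0.5],[[0,-2.5,0],[0,0,0],0.5],[[0,-2.5,0],[0,0,0],0.5],[[0,-2.5,0],[0,0,0],0.5],[[0,-2,0],[0,0,0],0.5],[[0,-1,0],[0,0,0],0.5],[[0,-0.3,0],[0,0,0],0.5]]'
python3 -m jog '[[[0,-0.05,0],[0,0,0],0.5],[[0,-0.05,0],[0,0,0],0.5],[[0,-0.05,0],[0,0,0],0.5]]'
python3 go.py .698 .136 .23 63 0
```

```text
time_s: 5.73
eef_pos: [0.5947, -0.1768, 0.251]
eef_rot: [0.603, -0.602, -0.369, 0.37]
wrist_force: [0.1, -0.4, -3.3]
opening: 0.15
time_s: 5.98
eef_pos: [0.5942, -0.1766, 0.2522]
eef_rot: [0.603, -0.602, -0.369, 0.37]
wrist_force: [0.1, 0.1, -4.1]
opening: 0.149
t 5.9833 pos [ 0.5942 -0.1766  0.2522] F [ 0.0757  0.1394 -4.0547] M [-0.1062 -0.1053 -0.0062] op 0.14927708805596154 q [-0.4798  0.2646  1.464  -0.0006  1.415  -1.5791]
shift cm [32.5679  2.2056  4.9444] turn [-0.002  -0.0001 -0.0006]
toolx [ 0.4541  0.8909 -0.0006] tooly [-0.0021  0.0004 -1.    ] toolz [-0.8909  0.4541  0.002 ]
```

```bash
python3 -m jog '[[[0.5,0,0.1],[0,0,0],0.5],[[1.2,0,0.2],[0,0,0],0.5],[[2,0,0.3],[0,0,0],0.5],[[2.7,0,0.3],[0,0,0],0.5],[[3,0,0.3],[0,0,0],0.5],[[3,0,0.3],[0,0,0],0.5],[[3,0,0.3],[0,0,0],0.5],[[3,0,0.3],[0,0,0],0.5],[[3,0,0.3],[0,0,0],0.5],[[3,0,0.3],[0,0,0],0.5],[[3,0,0.3],[0,0,0],0.5],[[2.5,0,0.3],[0,0,0],0.5]]'
python3 -m jog '[[[1.6,0,0.2],[0,0,0],0.5],[[0.8,0,0.1],[0,0,0],0.5],[[0.3,0,0],[0,0,0],0.5],[[0,0,0],[0,0,0],0.5]]'
python3 go.py .698 .136 .23 63 0
python3 - <<'E'
from h import *
import pickle
t=imaging.camera("top");s=imaging.camera("side")
pickle.dump((t,s),open("c1.pkl","wb"))
A=cv2.resize(t["frame"][80:240,80:220,::-1],None,fx=3.3,fy=3.3,interpolation=cv2.INTER_CUBIC)
B=cv2.resize(s["frame"][140:300,160:260,::-1],None,fx=3.3,fy=3.3,interpolation=cv2.INTER_CUBIC)
cv2.imwrite("pics/d.png",np.hstack([A,B]))
E
```

```text
time_s: 6.98
eef_pos: [0.6984, 0.1234, 0.2348]
eef_rot: [0.612, -0.597, -0.36, 0.374]
wrist_force: [0.1, -0.5, -3.6]
opening: 0.152
time_s: 7.32
eef_pos: [0.706, 0.1611, 0.2283]
eef_rot: [0.612, -0.593, -0.361, 0.379]
wrist_force: [-0.6, -0.3, -4.2]
opening: 0.15
t 7.3167 pos [0.706  0.1611 0.2283] F [-0.5715 -0.3478 -4.25  ] M [-0.0807 -0.2005  0.0135] op 0.1496039039175104 q [ 0.056   0.536   1.1482  0.0112  1.493  -1.0466]
shift cm [-2.6043 -0.1668 -0.4126] turn [-0.0364  0.0019 -0.0083]
toolx [ 0.4521  0.8919 -0.0082] tooly [-0.0362  0.0091 -0.9993] toolz [-0.8912  0.4521  0.0364]
```

View pics/d.png

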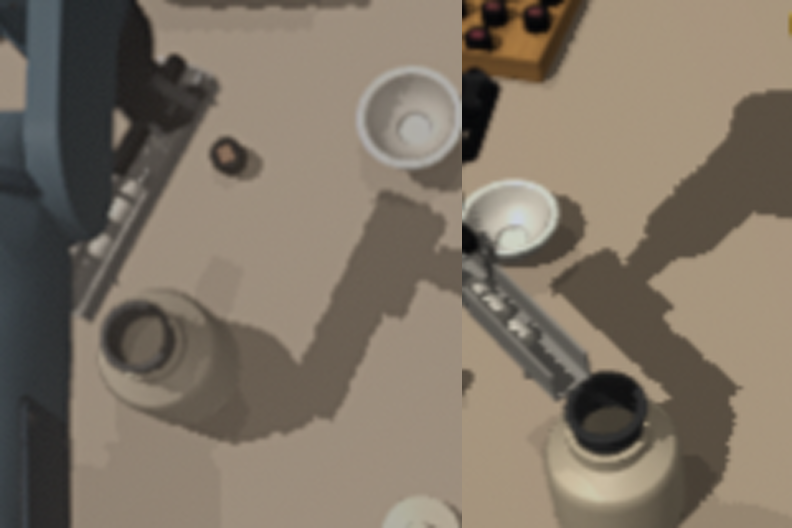

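The side view shows the trough with its cylinders at crop (500,305), its nose at (570,385) and the collar centre at (606,412). The chute is slightly nose-up and about 2.6 cm past in tool x. I correct to a 5° nose-down pose.

```bash
python3 go.py .698 .136 .215 63 5; python3 -m jog '[[[-0.4,0.1,-0.1],[-0.02,0,0],0.5],[[-0.7,0.2,-0.1],[-0.03,0,0],0.5],[[-0.7,0.2,-0.1],[-0.03,0,0],0.5],[[-0.5,0.2,-0.1],[-0.02,0,-0.005],0.5],[[-0.2,0.1,0],[-0.02,0,0],0.5],[[0,0,0],[0,0,0],0.5]]'
python3 go.py .698 .136 .205 63 5
```

```text
t 7.4167 pos [0.706  0.1596 0.2285] F [-0.5572 -0.4153 -4.2106] M [-0.0707 -0.1571  0.0291] op 0.14990275736982536 q [ 0.054   0.535   1.1492  0.0108  1.4932 -1.047 ]
shift cm [-2.4492  1.3617 -0.4092] turn [-0.1236  0.0008 -0.0085]
toolx [ 0.4535  0.8912 -0.0086] tooly [-0.0362  0.0088 -0.9993] toolz [-0.8905  0.4535  0.0363]
time_s: 7.92
eef_pos: [0.6972, 0.1244, 0.2211]
eef_rot: [-0.576, 0.632, 0.381, -0.352]
wrist_force: [-0.2, 0.1, -4.1]
opening: 0.153
t 7.9167 pos [0.6972 0.1244 0.2211] F [-0.2446  0.0542 -4.0822] M [ 0.0026  0.0104 -0.0067] op 0.15328510068733545 q [ 0.0319  0.4348  1.3076 -0.0507  1.3246 -1.0475]
shift cm [1.075  1.5548 0.6038] turn [ 0.0021 -0.0093 -0.007 ]
toolx [ 0.4628  0.8865 -0.0062] tooly [ 0.0763 -0.0468 -0.996 ] toolz [-0.8832  0.4604 -0.0893]
```

```bash
python3 -m jog '[[[0.5,0.4,0.2],[0,-0.005,0],0.5],[[0.5,0.5,0.3],[0,-0.005,-0.004],0.5],[[0,0.4,0.1],[0,0,0],0.5],[[0,0,0],[0,0,0],0.5],[[0,0,0],[0,0,0],0.5]]'
python3 go.py .698 .136 .205 63 5
cat > fit.py <<'E'
import sys
from h import *
name=sys.argv[1];x0,z0=float(sys.argv[2]),float(sys.argv[3])
o=ctrl.get_obs();R=Rn.from_quat(np.roll(o["eef_rot"],-1)).as_matrix()
s=imaging.camera("side")
W=lambda c:o["eef_pos"]+R@np.array([c[1],-(c[2]-z0),-(c[0]-x0)])  # chute -> world (chute y sign immaterial)
b=(165,185,245,285);f=6
im=cv2.resize(s["frame"][b[1]:b[3],b[0]:b[2],::-1],None,fx=f,fy=f,interpolation=cv2.INTER_CUBIC)
raw=im.copy()
p=lambda X:tuple(int(v) for v in (px(s,X)-[b[0],b[1]]+.5)*f)
h=.01475
for y in(-h,h):
    cv2.line(im,p(W((-.1,y,.037))),p(W((-.03,y,.037))),(0,255,0),1);cv2.line(im,p(W((-.1,y,.01))),p(W((-.1,y,.037))),(0,255,0),1)
cv2.line(im,p(W((-.1,-h,.01))),p(W((-.1,h,.01))),(0,255,0),1)
m=np.array([.5697,.2015])
for r in(.022,.029):
    for a in np.linspace(0,6.28,60): cv2.circle(im,p(np.array([m[0]+r*np.cos(a),m[1]+r*np.sin(a),.135])),1,(0,0,255),-1)
cv2.imwrite("pics/"+name+".png",np.hstack([raw,im])[:, :] if raw.shape[1]*2<=800 else cv2.resize(np.hstack([raw,im]),None,fx=800/(2*raw.shape[1]),fy=800/(2*raw.shape[1])))
n=W((-.1,0,.01));print("nose",n,"offset from mouth",n[:2]-m)
E
python3 fit.py e .045 .049
```

```text
time_s: 8.33
eef_pos: [0.6977, 0.1333, 0.207]
eef_rot: [-0.576, 0.63, 0.384, -0.353]
wrist_force: [0.1, -0.1, -3.9]
opening: 0.149
t 8.3333 pos [0.6977 0.1333 0.207 ] F [ 0.1033 -0.0938 -3.9388] M [-0.0211 -0.0532  0.0201] op 0.14946499362975424 q [ 0.043   0.4499  1.3154 -0.0475  1.3014 -1.0426]
shift cm [0.2516 0.1932 0.1119] turn [ 0.0008 -0.0029 -0.0029]
toolx [ 0.4568  0.8896 -0.0026] tooly [ 0.077  -0.0425 -0.9961] toolz [-0.8862  0.4548 -0.0879]
nose [0.57219142 0.19762138 0.15542966] offset from mouth [ 0.00249142 -0.00387862]
```

View pics/e.png

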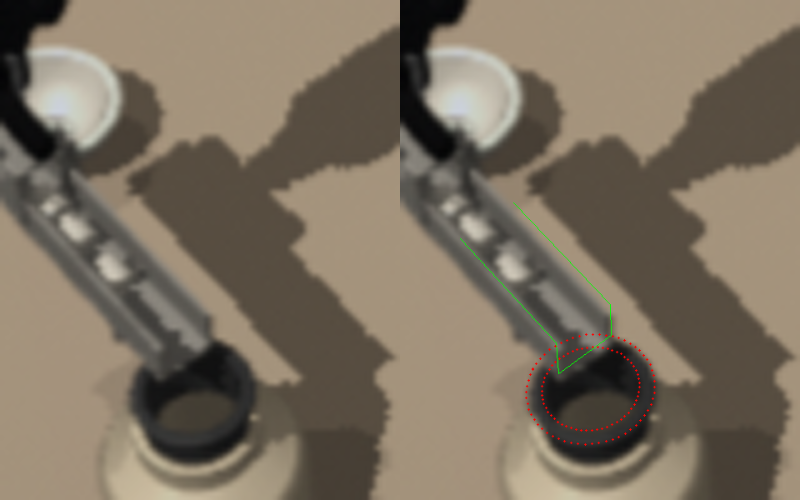

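The model overlay agrees within about 2 to 3 mm: the nose is at (580,355) in the overlay, over the near flange, and the cylinders are at (478,240). I correct laterally and come down to about 1 cm above the flange, then take guarded fine steps.

```bash
cat > chk.py <<'E'
# exit 1 when contact signal exceeds the limit: chk.py base_Fz base_Mx lim
import sys
from h import *
o=ctrl.get_obs();R=Rn.from_quat(np.roll(o["eef_rot"],-1)).as_matrix()
b,m,l=map(float,sys.argv[1:]);F=o["wrist_force"]
n=o["eef_pos"]+R@np.array([0,.039,.145]);d=n[:2]-[.5697,.2015]
print("t %.2f z %.4f F %.2f %.2f %.2f Mx %.3f tilt %.2f roll %.2f nose short %.1f lat %.1f z %.4f"%(o["time_s"],o["eef_pos"][2],*F,o["torque"]@R[:,0],np.degrees(np.arcsin(-R[2,2])),np.degrees(R[2,0]),-1e3*d@[-.891,.454],1e3*d@[.454,.891],n[2]))
sys.exit(F[2]-b>l or abs(o["torque"]@R[:,0]-m)>.15*l)
E
python3 chk.py -4 0 9; python3 -m jog '[[[0.25,0.3,0.1],[0,0,0],0.5],[[0.1,0.3,0.1],[0,0,0],0.5],[[0,0.2,0],[0,0,0],0.5],[[0,0.1,0],[0,0,0],0.5],[[0,0,0],[0,0,0],0.5]]'>/dev/null; python3 chk.py -4 0 9; python3 -m jog '[[[0,0,0],[0,0,0],0.5],[[0,0,0],[0,0,0],0.5],[[0,0,0],[0,0,0],0.5]]' >/dev/null;python3 chk.py -4 0 9;python3 -m jog '[[[0,0,0],[0,0,0],0.5]]' >/dev/null;python3 chk.py -4 0 9
```

```text
t 8.38 z 0.2068 F 0.15 -0.55 -4.31 Mx -0.002 tilt 5.03 roll -0.16 nose short 3.9 lat -2.4 z 0.1553
t 8.80 z 0.1964 F 0.22 -0.75 -3.38 Mx -0.027 tilt 5.01 roll -0.17 nose short 2.5 lat 1.9 z 0.1449
t 9.05 z 0.1964 F -0.27 -0.48 -4.21 Mx -0.021 tilt 5.00 roll -0.18 nose short 2.5 lat 1.9 z 0.1449
t 9.13 z 0.1966 F 0.71 0.31 -4.06 Mx -0.071 tilt 5.02 roll -0.17 nose short 2.6 lat 1.9 z 0.1450False
False
False
False
```

```bash
sed -i 's/sys.exit(\(.*\))$/sys.exit(int(\1))/' chk.py
J="python3 -m jog"; C="python3 chk.py -4 -0.04 1.3"
$J '[[[-0.17,0.1,0],[0,0,0],0.5],[[0,0.1,0],[0,0,0],0.5],[[0,0.1,0],[0,0,0],0.5],[[0,0,0],[0,0,0],0.5]]' >/dev/null; $C && $J '[[[0,0.03,0],[0,0,0],0.5],[[0,0,0],[0,0,0],0.5]]'>/dev/null; $C && $J '[[[0,0.03,0],[0,0,0],0.5],[[0,0,0],[0,0,0],0.5]]'>/dev/null; $C && $J '[[[0,0.03,0],[0,0,0],0.5],[[0,0,0],[0,0,0],0.5]]'>/dev/null; $C && $J '[[[0,0.03,0],[0,0,0],0.5],[[0,0,0],[0,0,0],0.5]]'>/dev/null; $C
```

```text
t 9.47 z 0.1939 F -0.13 0.01 -4.82 Mx -0.049 tilt 5.06 roll -0.15 nose short 3.3 lat -0.0 z 0.1422
t 9.63 z 0.1935 F -0.01 -0.14 -4.91 Mx -0.031 tilt 5.06 roll -0.15 nose short 3.3 lat -0.1 z 0.1418
t 9.80 z 0.1931 F -0.33 0.38 -3.47 Mx -0.077 tilt 5.06 roll -0.15 nose short 3.3 lat -0.1 z 0.1415
t 9.97 z 0.1928 F 0.07 -0.29 -3.33 Mx -0.067 tilt 5.06 roll -0.15 nose short 3.4 lat -0.0 z 0.1412
t 10.13 z 0.1925 F -0.29 -0.20 -3.67 Mx 0.014 tilt 5.06 roll -0.15 nose short 3.4 lat -0.0 z 0.1408
```

```bash
J="python3 -m jog"; C="python3 chk.py -4 -0.04 1.4"
$J '[[[0,0.03,0],[0,0,0],0.5],[[0,0,0],[0,0,0],0.5]]'>/dev/null && $C && $J '[[[0,0.03,0],[0,0,0],0.5],[[0,0,0],[0,0,0],0.5]]'>/dev/null && $C && $J '[[[0,0.03,0],[0,0,0],0.5],[[0,0,0],[0,0,0],0.5]]'>/dev/null && $C && $J '[[[0,0.03,0],[0,0,0],0.5],[[0,0,0],[0,0,0],0.5]]'>/dev/null && $C && $J '[[[0,0.03,0],[0,0,0],0.5],[[0,0,0],[0,0,0],0.5]]'>/dev/null && $C && $J '[[[0,0.03,0],[0,0,0],0.5],[[0,0,0],[0,0,0],0.5]]'>/dev/null && $C && $J '[[[0,0.03,0],[0,0,0],0.5],[[0,0,0],[0,0,0],0.5]]'>/dev/null && $C && $J '[[[0,0.03,0],[0,0,0],0.5],[[0,0,0],[0,0,0],0.5]]'>/dev/null && $C && $J '[[[0,0.03,0],[0,0,0],0.5],[[0,0,0],[0,0,0],0.5]]'>/dev/null && $C && $J '[[[0,0.03,0],[0,0,0],0.5],[[0,0,0],[0,0,0],0.5]]'>/dev/null && $C
```

```text
t 10.30 z 0.1922 F -0.20 -0.03 -4.00 Mx -0.045 tilt 5.06 roll -0.15 nose short 3.4 lat 0.0 z 0.1405
t 10.47 z 0.1919 F -0.54 0.45 -3.95 Mx 0.007 tilt 5.06 roll -0.15 nose short 3.4 lat 0.0 z 0.1402
t 10.63 z 0.1915 F 0.23 -0.33 -2.91 Mx -0.027 tilt 5.06 roll -0.14 nose short 3.5 lat 0.0 z 0.1399
t 10.80 z 0.1912 F 0.60 -0.06 -4.00 Mx -0.008 tilt 5.06 roll -0.15 nose short 3.5 lat 0.0 z 0.1396
t 10.97 z 0.1909 F -0.29 -0.06 -3.55 Mx -0.022 tilt 5.06 roll -0.14 nose short 3.6 lat 0.0 z 0.1392
t 11.13 z 0.1905 F -0.59 0.07 -4.30 Mx -0.069 tilt 5.06 roll -0.15 nose short 3.6 lat 0.0 z 0.1389
t 11.30 z 0.1902 F -0.29 0.35 -4.05 Mx -0.071 tilt 5.06 roll -0.15 nose short 3.6 lat 0.0 z 0.1386
t 11.47 z 0.1899 F 0.81 0.02 -4.23 Mx -0.048 tilt 5.06 roll -0.15 nose short 3.6 lat 0.0 z 0.1382
t 11.63 z 0.1895 F -0.59 0.30 -3.77 Mx -0.073 tilt 5.06 roll -0.15 nose short 3.6 lat 0.0 z 0.1379
t 11.80 z 0.1892 F 0.25 -0.32 -3.57 Mx -0.038 tilt 5.06 roll -0.15 nose short 3.7 lat -0.0 z 0.1376
```

```bash
J="python3 -m jog"; C="python3 chk.py -4 -0.04 1.4"
$J '[[[0,0.03,0],[0,0,0],0.5],[[0,0,0],[0,0,0],0.5]]'>/dev/null && $C && $J '[[[0,0.03,0],[0,0,0],0.5],[[0,0,0],[0,0,0],0.5]]'>/dev/null && $C && $J '[[[0,0.03,0],[0,0,0],0.5],[[0,0,0],[0,0,0],0.5]]'>/dev/null && $C && $J '[[[0,0.03,0],[0,0,0],0.5],[[0,0,0],[0,0,0],0.5]]'>/dev/null && $C && $J '[[[0,0.03,0],[0,0,0],0.5],[[0,0,0],[0,0,0],0.5]]'>/dev/null && $C && $J '[[[0,0.03,0],[0,0,0],0.5],[[0,0,0],[0,0,0],0.5]]'>/dev/null && $C && $J '[[[0,0.03,0],[0,0,0],0.5],[[0,0,0],[0,0,0],0.5]]'>/dev/null && $C && $J '[[[0,0.03,0],[0,0,0],0.5],[[0,0,0],[0,0,0],0.5]]'>/dev/null && $C && $J '[[[0,0.03,0],[0,0,0],0.5],[[0,0,0],[0,0,0],0.5]]'>/dev/null && $C && $J '[[[0,0.03,0],[0,0,0],0.5],[[0,0,0],[0,0,0],0.5]]'>/dev/null && $C && $J '[[[0,0.03,0],[0,0,0],0.5],[[0,0,0],[0,0,0],0.5]]'>/dev/null && $C && $J '[[[0,0.03,0],[0,0,0],0.5],[[0,0,0],[0,0,0],0.5]]'>/dev/null && $C && $J '[[[0,0.03,0],[0,0,0],0.5],[[0,0,0],[0,0,0],0.5]]'>/dev/null && $C && $J '[[[0,0.03,0],[0,0,0],0.5],[[0,0,0],[0,0,0],0.5]]'>/dev/null && $C && $J '[[[0,0.03,0],[0,0,0],0.5],[[0,0,0],[0,0,0],0.5]]'>/dev/null && $C && $J '[[[0,0.03,0],[0,0,0],0.5],[[0,0,0],[0,0,0],0.5]]'>/dev/null && $C
```

```text
t 11.97 z 0.1889 F 0.94 -1.30 -4.20 Mx 0.000 tilt 5.07 roll -0.14 nose short 3.7 lat 0.0 z 0.1373
t 12.13 z 0.1887 F -0.99 0.01 -3.09 Mx 0.029 tilt 5.07 roll -0.14 nose short 3.8 lat 0.1 z 0.1370
t 12.30 z 0.1886 F -0.40 0.42 -2.59 Mx 0.054 tilt 5.08 roll -0.13 nose short 3.9 lat 0.1 z 0.1370
```

```bash
J="python3 -m jog"; C="python3 chk.py -4 -0.04 4"
Z='[[[0,0,0],[0,0,0],0.5]]'
python3 -m jog '[[[0,0.02,0],[0,0,0],0.5],[[0,0,0],[0,0,0],0.5]]'>/dev/null; $C; python3 -m jog '[[[0,0,0],[0,0,0],0.5]]'>/dev/null; $C;python3 -m jog '[[[0,0,0],[0,0,0],0.5]]'>/dev/null; $C;python3 -m jog '[[[0,0,0],[0,0,0],0.5]]'>/dev/null; $C
```

```text
t 12.47 z 0.1886 F -0.26 -0.99 -3.37 Mx 0.079 tilt 5.09 roll -0.13 nose short 4.0 lat 0.1 z 0.1369
t 12.55 z 0.1886 F 0.27 0.74 -3.48 Mx 0.053 tilt 5.09 roll -0.12 nose short 4.0 lat 0.2 z 0.1369
t 12.63 z 0.1887 F -0.33 -0.20 -2.97 Mx 0.033 tilt 5.09 roll -0.12 nose short 4.0 lat 0.2 z 0.1369
t 12.72 z 0.1886 F -0.02 0.14 -3.21 Mx 0.085 tilt 5.09 roll -0.12 nose short 3.9 lat 0.2 z 0.1369
```

```bash
C="python3 chk.py -4 -0.04 3"
python3 -m jog '[[[0,0.03,0],[0,0,0],0.5],[[0,0.03,0],[0,0,0],0.5]]'>/dev/null; $C && python3 -m jog '[[[0,0.03,0],[0,0,0],0.5],[[0,0.03,0],[0,0,0],0.5]]'>/dev/null && $C && python3 -m jog '[[[0,0.03,0],[0,0,0],0.5],[[0,0.03,0],[0,0,0],0.5]]'>/dev/null && $C && python3 -m jog '[[[0,0.03,0],[0,0,0],0.5],[[0,0.03,0],[0,0,0],0.5]]'>/dev/null && $C
```

```text
t 12.88 z 0.1882 F 0.05 0.75 -3.24 Mx 0.177 tilt 5.10 roll -0.12 nose short 4.1 lat 0.2 z 0.1365
t 13.05 z 0.1879 F -0.82 0.38 -1.70 Mx 0.229 tilt 5.12 roll -0.11 nose short 4.3 lat 0.2 z 0.1361
t 13.22 z 0.1877 F -0.31 -0.11 -0.81 Mx 0.304 tilt 5.13 roll -0.10 nose short 4.4 lat 0.3 z 0.1358
```

Contact was felt at TCP z ≈ 0.1888 and is now roughly 2.5 to 3 N. I hold for half a second, then tip about the contact point in small guarded rows.

```bash
C="python3 chk.py -4 -0.04 4.5"
python3 -m jog '[[[0,0,0],[0,0,0],0.5],[[0,0,0],[0,0,0],0.5],[[0,0,0],[0,0,0],0.5]]'>/dev/null; $C && python3 -m jog '[[[0,0,0],[0,0,0],0.5],[[0,0,0],[0,0,0],0.5],[[0,0,0],[0,0,0],0.5]]'>/dev/null && $C && python3 -m jog '[[[0,-0.2,0.06],[-0.015,0,0],0.5],[[0,0,0],[0,0,0],0.5]]' >/dev/null && $C && python3 -m jog '[[[0,-0.2,0.06],[-0.015,0,0],0.5],[[0,0,0],[0,0,0],0.5]]' >/dev/null && $C
```

```text
t 13.47 z 0.1879 F -0.16 -1.18 -1.94 Mx 0.258 tilt 5.12 roll -0.09 nose short 4.3 lat 0.3 z 0.1361
t 13.72 z 0.1879 F -0.44 -0.43 -1.86 Mx 0.246 tilt 5.13 roll -0.10 nose short 4.3 lat 0.3 z 0.1361
t 13.88 z 0.1899 F -0.74 -0.45 -2.09 Mx 0.325 tilt 6.05 roll -0.08 nose short 4.5 lat 0.4 z 0.1358
t 14.05 z 0.1922 F 0.44 -0.03 -2.43 Mx 0.183 tilt 7.02 roll -0.07 nose short 4.5 lat 0.5 z 0.1357
```

```bash
C="python3 chk.py -4 -0.04 4.5"
python3 -m jog '[[[0,-0.2,0.06],[-0.015,0,0],0.5],[[0,0,0],[0,0,0],0.5]]' >/dev/null && $C && python3 -m jog '[[[0,-0.2,0.06],[-0.015,0,0],0.5],[[0,0,0],[0,0,0],0.5]]' >/dev/null && $C && python3 -m jog '[[[0,-0.2,0.06],[-0.015,0,0],0.5],[[0,0,0],[0,0,0],0.5]]' >/dev/null && $C && python3 -m jog '[[[0,-0.2,0.06],[-0.015,0,0],0.5],[[0,0,0],[0,0,0],0.5]]' >/dev/null && $C
```

```text
t 14.22 z 0.1944 F -0.90 -0.41 -1.27 Mx 0.245 tilt 7.98 roll -0.07 nose short 4.4 lat 0.5 z 0.1357
t 14.38 z 0.1966 F 0.28 -0.41 -2.54 Mx 0.255 tilt 8.94 roll -0.07 nose short 4.2 lat 0.6 z 0.1355
t 14.55 z 0.1986 F 0.09 0.24 -2.54 Mx 0.233 tilt 9.89 roll -0.07 nose short 4.1 lat 0.6 z 0.1352
t 14.72 z 0.2005 F -0.21 0.39 -2.52 Mx 0.282 tilt 10.83 roll -0.07 nose short 4.0 lat 0.5 z 0.1350
```

```bash
C="python3 chk.py -4 -0.04 4.5"
python3 -m jog '[[[0,-0.2,0.06],[-0.015,0,0],0.5],[[0,0,0],[0,0,0],0.5]]' >/dev/null && $C && python3 -m jog '[[[0,-0.2,0.06],[-0.015,0,0],0.5],[[0,0,0],[0,0,0],0.5]]' >/dev/null && $C && python3 -m jog '[[[0,-0.2,0.06],[-0.015,0,0],0.5],[[0,0,0],[0,0,0],0.5]]' >/dev/null && $C && python3 -m jog '[[[0,-0.2,0.06],[-0.015,0,0],0.5],[[0,0,0],[0,0,0],0.5]]' >/dev/null && $C && python3 -m jog '[[[0,-0.2,0.06],[-0.015,0,0],0.5],[[0,0,0],[0,0,0],0.5]]' >/dev/null && $C && python3 -m jog '[[[0,-0.2,0.06],[-0.015,0,0],0.5],[[0,0,0],[0,0,0],0.5]]' >/dev/null && $C
```

```text
t 14.88 z 0.2025 F -0.10 0.65 -2.34 Mx 0.270 tilt 11.77 roll -0.08 nose short 4.0 lat 0.4 z 0.1347
t 15.05 z 0.2044 F 0.31 0.24 -3.05 Mx 0.281 tilt 12.70 roll -0.09 nose short 3.8 lat 0.4 z 0.1345
t 15.22 z 0.2063 F -0.36 0.17 -2.57 Mx 0.385 tilt 13.64 roll -0.10 nose short 3.8 lat 0.3 z 0.1342
t 15.38 z 0.2082 F -0.51 0.31 -1.57 Mx 0.392 tilt 14.58 roll -0.10 nose short 3.7 lat 0.3 z 0.1340
t 15.55 z 0.2101 F 0.03 -0.40 -2.95 Mx 0.423 tilt 15.52 roll -0.11 nose short 3.7 lat 0.2 z 0.1338
t 15.72 z 0.2120 F -0.43 0.58 -2.09 Mx 0.417 tilt 16.47 roll -0.11 nose short 3.6 lat 0.2 z 0.1335
```

```bash
C="python3 chk.py -4 -0.04 4.5"
python3 -m jog '[[[0,-0.21,0.06],[-0.015,0,0],0.5],[[0,0,0],[0,0,0],0.5]]' >/dev/null && $C && python3 -m jog '[[[0,-0.205,0.06],[-0.015,0,0],0.5],[[0,0,0],[0,0,0],0.5]]' >/dev/null && $C && python3 -m jog '[[[0,-0.205,0.06],[-0.015,0,0],0.5],[[0,0,0],[0,0,0],0.5]]' >/dev/null && $C && python3 -m jog '[[[0,-0.205,0.06],[-0.015,0,0],0.5],[[0,0,0],[0,0,0],0.5]]' >/dev/null && $C && python3 -m jog '[[[0,-0.205,0.06],[-0.015,0,0],0.5],[[0,0,0],[0,0,0],0.5]]' >/dev/null && $C && python3 -m jog '[[[0,-0.205,0.06],[-0.015,0,0],0.5],[[0,0,0],[0,0,0],0.5]]' >/dev/null && $C
python3 fit.py f .045 .049
```

```text
t 15.88 z 0.2139 F -0.19 0.52 -3.50 Mx 0.498 tilt 17.41 roll -0.12 nose short 3.5 lat 0.1 z 0.1333
t 16.05 z 0.2158 F -0.95 0.57 -2.85 Mx 0.438 tilt 18.35 roll -0.12 nose short 3.4 lat 0.1 z 0.1331
t 16.22 z 0.2176 F -0.18 -0.17 -2.19 Mx 0.430 tilt 19.29 roll -0.13 nose short 3.4 lat 0.1 z 0.1329
t 16.38 z 0.2195 F -0.33 0.76 -2.79 Mx 0.483 tilt 20.24 roll -0.13 nose short 3.4 lat 0.0 z 0.1328
t 16.55 z 0.2214 F -0.18 0.52 -2.36 Mx 0.397 tilt 21.20 roll -0.13 nose short 3.5 lat 0.1 z 0.1326
t 16.72 z 0.2233 F -0.95 0.14 -3.66 Mx 0.492 tilt 22.15 roll -0.12 nose short 3.5 lat 0.1 z 0.1325
nose [0.57287462 0.19998854 0.13251975] offset from mouth [ 0.00317462 -0.00151146]
```

View pics/f.png

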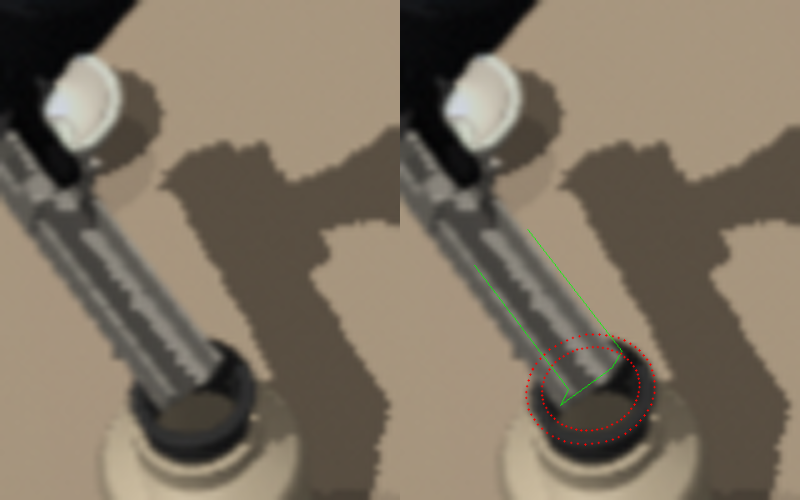

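No white cylinders remain in the trough, the floor is bare down to the nose at (190,395), and the nose lies in the collar. I press lightly to make sure it rests and hold over 0.5 s.

```bash
C="python3 chk.py -4 -0.04 4.5"
python3 -m jog '[[[0,0,0],[0,0,0],0.5],[[0,0,0],[0,0,0],0.5]]' >/dev/null; $C && python3 -m jog '[[[0,0.02,0.01],[0,0,0],0.5],[[0,0.02,0.01],[0,0,0],0.5]]' >/dev/null && $C && python3 -m jog '[[[0,0.02,0.01],[0,0,0],0.5],[[0,0.02,0.01],[0,0,0],0.5]]' >/dev/null && $C && python3 -m jog '[[[0,0,0],[0,0,0],0.5],[[0,0,0],[0,0,0],0.5],[[0,0,0],[0,0,0],0.5]]' >/dev/null; $C; python3 -m jog '[[[0,0,0],[0,0,0],0.5],[[0,0,0],[0,0,0],0.5],[[0,0,0],[0,0,0],0.5]]' >/dev/null; $C
```

```text
t 16.93 z 0.2232 F -0.39 -0.68 -3.12 Mx 0.436 tilt 22.12 roll -0.12 nose short 3.5 lat 0.0 z 0.1325
t 17.10 z 0.2229 F -1.90 -0.60 -3.17 Mx 0.466 tilt 22.13 roll -0.11 nose short 3.8 lat 0.1 z 0.1322
t 17.27 z 0.2226 F -0.70 -0.42 -2.02 Mx 0.478 tilt 22.14 roll -0.10 nose short 4.0 lat 0.1 z 0.1318
t 17.52 z 0.2226 F -1.24 0.54 -2.12 Mx 0.520 tilt 22.12 roll -0.10 nose short 4.0 lat 0.1 z 0.1319
t 17.77 z 0.2227 F -0.70 -0.59 -2.93 Mx 0.541 tilt 22.12 roll -0.10 nose short 4.0 lat 0.1 z 0.1319
```

```bash
C="python3 chk.py -4 -0.04 5"
python3 -m jog '[[[0,-0.2,0.06],[-0.015,0,0],0.5],[[0,0,0],[0,0,0],0.5]]' >/dev/null && $C && python3 -m jog '[[[0,-0.2,0.06],[-0.015,0,0],0.5],[[0,0,0],[0,0,0],0.5]]' >/dev/null && $C && python3 -m jog '[[[0,-0.2,0.06],[-0.015,0,0],0.5],[[0,0,0],[0,0,0],0.5]]' >/dev/null && $C && python3 -m jog '[[[0,-0.2,0.06],[-0.015,0,0],0.5],[[0,0,0],[0,0,0],0.5]]' >/dev/null && $C && python3 -m jog '[[[0,0.01,0],[0,0,0],0.5],[[0,0.01,0],[0,0,0],0.5],[[0,0.01,0],[0,0,0],0.5]]' >/dev/null;  $C; python3 -m jog '[[[0,0.01,0],[0,0,0],0.5],[[0,0.01,0],[0,0,0],0.5],[[0,0.01,0],[0,0,0],0.5]]' >/dev/null; $C
python3 - <<'E'
from h import *
t=imaging.camera("top");s=imaging.camera("side")
A=cv2.resize(t["frame"][110:210,80:160,::-1],None,fx=5,fy=5,interpolation=cv2.INTER_CUBIC)
B=cv2.resize(s["frame"][190:290,165:245,::-1],None,fx=5,fy=5,interpolation=cv2.INTER_CUBIC)
cv2.imwrite("pics/g.png",cv2.convertScaleAbs(np.hstack([A,B]),alpha=1.7))
E
```

```text
t 17.93 z 0.2243 F -0.76 1.06 -2.15 Mx 0.581 tilt 23.05 roll -0.11 nose short 4.2 lat -0.1 z 0.1316
t 18.10 z 0.2260 F -0.81 0.62 -4.00 Mx 0.585 tilt 24.00 roll -0.13 nose short 4.1 lat -0.2 z 0.1314
t 18.27 z 0.2277 F -0.68 0.09 -3.21 Mx 0.581 tilt 24.95 roll -0.13 nose short 3.9 lat -0.2 z 0.1312
t 18.43 z 0.2294 F -1.15 -0.00 -2.14 Mx 0.624 tilt 25.90 roll -0.13 nose short 3.8 lat -0.2 z 0.1310
t 18.68 z 0.2293 F -1.15 0.22 -1.72 Mx 0.598 tilt 25.92 roll -0.13 nose short 3.7 lat -0.1 z 0.1308
t 18.93 z 0.2290 F -0.91 0.20 -1.34 Mx 0.625 tilt 25.91 roll -0.13 nose short 4.1 lat -0.1 z 0.1305
```

View pics/g.png

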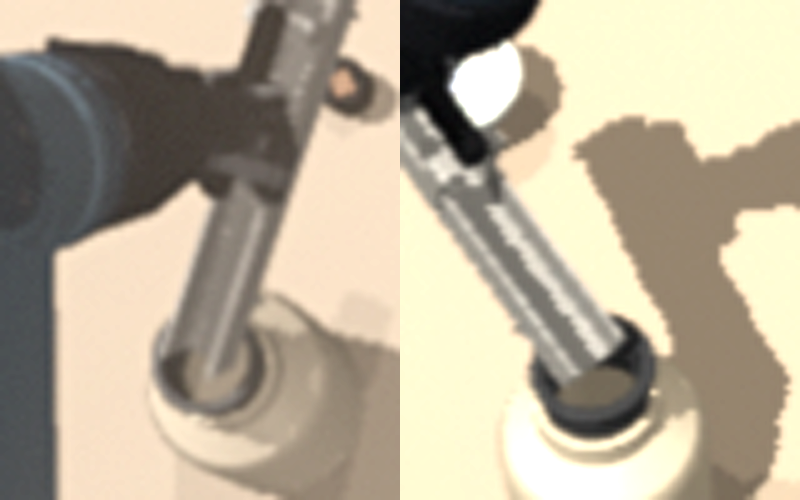

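The top view (left) shows an empty trough with its nose in the mouth at (205,360), and the side view agrees. The jar stands in place. Now I lift straight up, then level.

```bash
C="python3 chk.py -4 -0.04 50"
python3 -m jog '[[[0,-0.1,-0.05],[0,0,0],0.5],[[0,-0.3,-0.15],[0,0,0],0.5],[[0,-0.6,-0.3],[0,0,0],0.5],[[0,-0.9,-0.44],[0,0,0],0.5],[[0,-0.9,-0.44],[0,0,0],0.5],[[0,-0.9,-0.44],[0,0,0],0.5],[[0,-0.9,-0.44],[0,0,0],0.5],[[0,-0.3,-0.15],[0,0,0],0.5],[[0,0,0],[0,0,0],0.5]]'; $C
python3 go.py .62 -.15 .25 63 0
```

```text
time_s: 19.78
eef_pos: [0.6756, 0.1481, 0.2913]
eef_rot: [-0.452, 0.724, 0.442, -0.276]
wrist_force: [-0.4, -0.6, -3.6]
opening: 0.149
t 19.78 z 0.2913 F -0.38 -0.56 -3.55 Mx 0.406 tilt 26.06 roll 0.00 nose short 5.5 lat 0.8 z 0.1926
t 19.7833 pos [0.6756 0.1481 0.2913] F [-0.38   -0.5556 -3.5536] M [0.191  0.3579 0.0431] op 0.14904873854224607 q [ 0.1664  0.1927  1.5368 -0.3057  1.0588 -0.8277]
shift cm [-29.0623   7.5099  -5.9558] turn [ 0.4549 -0.0025 -0.0005]
toolx [0.4562 0.8899 0.0001] tooly [ 0.391  -0.2004 -0.8983] toolz [-0.7994  0.4099 -0.4394]
```

```bash
python3 -m jog '[[[-0.5,0,0],[0.06,0,0],0.5],[[-1,0,0],[0.08,0,0],0.5],[[-2,0,0],[0.08,0,0],0.5],[[-2.5,0,0],[0.08,0,0],0.5],[[-3,0,0],[0.08,0,0],0.5],[[-3,0,0],[0.05,0,0],0.5],[[-3,0,0],[0,0,0],0.5],[[-3,0,0],[0,0,0],0.5],[[-3,0,0],[0,0,0],0.5],[[-2.5,0,0],[0,0,0],0.5],[[-1.5,0,0],[0,0,0],0.5],[[-0.5,0,0],[0,0,0],0.5]]'
python3 -m jog '[[[0,0,0],[0,0,0],0.5],[[0,0,0],[0,0,0],0.5]]' >/dev/null; python3 go.py .599 -.179 .12 63 0
```

```text
time_s: 20.78
eef_pos: [0.5573, -0.0876, 0.2915]
eef_rot: [-0.598, 0.605, 0.375, -0.368]
wrist_force: [0.9, 0.5, -3.8]
opening: 0.152
t 20.95 pos [ 0.5573 -0.0889  0.2918] F [-0.7801  0.1781 -3.1535] M [-0.0262 -0.1293 -0.02  ] op 0.15474671522673145 q [-0.3693  0.1015  1.5737  0.0014  1.4518 -1.4727]
shift cm [-6.2134 17.2729 -7.5365] turn [0.0143 0.0038 0.0028]
toolx [0.4506 0.8927 0.0028] tooly [ 0.014  -0.004  -0.9999] toolz [-0.8926  0.4506 -0.0143]
```

```bash
python3 -m jog '[[[-0.6,1,-0.7],[0.005,0,0],0.5],[[-0.8,2,-1],[0.005,0,0],0.5],[[-0.8,2.3,-1],[0.005,0,0],0.5],[[-0.8,2.3,-1],[0,0,0],0.5],[[-0.8,2.3,-1],[0,0,0],0.5],[[-0.8,2.3,-1],[0,0,0],0.5],[[-0.8,2.3,-1],[0,0,0],0.5],[[-0.4,1.5,-0.5],[0,0,0],0.5],[[0,0.5,0],[0,0,0],0.5],[[0,0,0],[0,0,0],0.5],[[0,0,0],[0,0,0],0.5]]'
python3 go.py .599 -.179 .055 63 0
python3 fit.py dummy .045 .049 >/dev/null
python3 - <<'E'
from h import *
s=imaging.camera("side");t=imaging.camera("top")
B=cv2.resize(s["frame"][120:240,190:320,::-1],None,fx=4,fy=4,interpolation=cv2.INTER_CUBIC)
A=cv2.resize(s["frame"][230:310,175:245,::-1],None,fx=3.9,fy=6,interpolation=cv2.INTER_CUBIC)
cv2.imwrite("pics/i.png",np.hstack([B,A]))
E
```

```text
time_s: 21.87
eef_pos: [0.6069, -0.1678, 0.1135]
eef_rot: [0.6, -0.598, -0.378, 0.374]
wrist_force: [-0.8, 0.0, -3.9]
opening: 0.153
t 21.8667 pos [ 0.6069 -0.1678  0.1135] F [-0.7834  0.011  -3.8842] M [-0.004  -0.1348 -0.0691] op 0.15292632688209018 q [-0.4612  0.4196  1.5558  0.007   1.1652 -1.5841]
shift cm [-1.3891  5.8458  0.2269] turn [0.001  0.0206 0.0064]
toolx [0.4356 0.9001 0.0064] tooly [ 0.0037  0.0053 -1.    ] toolz [-0.9002  0.4356 -0.001 ]
```

View pics/i.png

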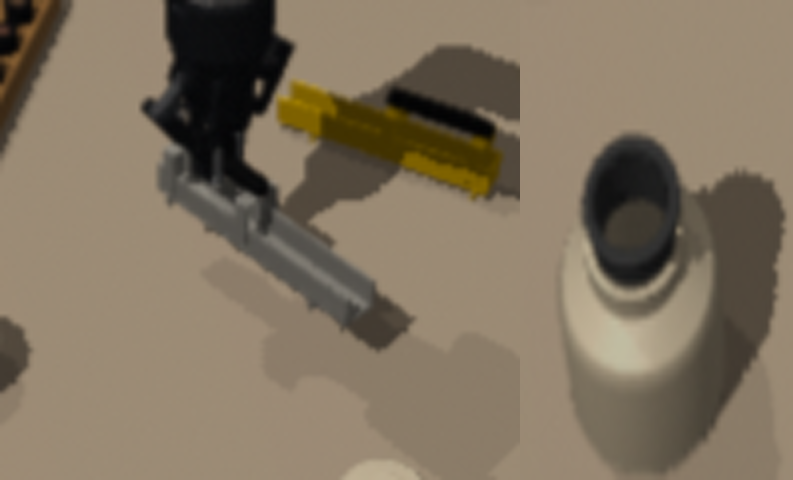

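The chute is empty and level above free bench, with its nose at (360,305). The jar stands upright at right. Lowering now.

```bash
python3 -m jog '[[[-0.2,0.8,0],[0,0,0],0.5],[[0,1.2,0],[0,0,0],0.5],[[0,1.2,0],[0,0,0],0.5],[[0,1.1,0],[0,0,0],0.5],[[0,0.6,0],[0,0,0],0.5],[[0,0.3,0],[0,0,0],0.5],[[0,0,0],[0,0,0],0.5],[[0,0,0],[0,0,0],0.5]]'
python3 go.py .599 -.179 .05 63 0
```

```text
time_s: 22.68
eef_pos: [0.6086, -0.1697, 0.0612]
eef_rot: [-0.597, 0.6, 0.38, -0.372]
wrist_force: [1.0, 0.3, -3.3]
opening: 0.15
t 22.6833 pos [ 0.6086 -0.1697  0.0612] F [ 0.9836  0.3096 -3.3093] M [-0.0639 -0.1052  0.031 ] op 0.14995038579816886 q [-0.4627  0.4885  1.5788  0.0074  1.0648 -1.5878]
shift cm [-1.2651  1.1108  0.47  ] turn [0.0096 0.022  0.0064]
toolx [0.4343 0.9008 0.0063] tooly [ 0.0114  0.0015 -0.9999] toolz [-0.9007  0.4343 -0.0096]
```

```bash
C="python3 chk.py -3.6 -0.06 2.2"
python3 -m jog '[[[0,0.3,0],[0.005,0,0],0.5],[[0,0.2,0],[0.004,0,0.003],0.5],[[0,0,0],[0,0,0],0.5]]' >/dev/null; $C && python3 -m jog '[[[0,0.1,0],[0,0,0],0.5],[[0,0,0],[0,0,0],0.5]]' >/dev/null && $C && python3 -m jog '[[[0,0.1,0],[0,0,0],0.5],[[0,0,0],[0,0,0],0.5]]' >/dev/null && $C && python3 -m jog '[[[0,0.1,0],[0,0,0],0.5],[[0,0,0],[0,0,0],0.5]]' >/dev/null && $C && python3 -m jog '[[[0,0.1,0],[0,0,0],0.5],[[0,0,0],[0,0,0],0.5]]' >/dev/null && $C && python3 -m jog '[[[0,0.1,0],[0,0,0],0.5],[[0,0,0],[0,0,0],0.5]]' >/dev/null && $C && python3 -m jog '[[[0,0.1,0],[0,0,0],0.5],[[0,0,0],[0,0,0],0.5]]' >/dev/null && $C
```

```text
t 22.93 z 0.0565 F 0.21 -0.16 -3.53 Mx -0.146 tilt 0.05 roll 0.17 nose short 58.8 lat -316.1 z 0.0174
t 23.10 z 0.0559 F -0.25 0.51 -3.56 Mx -0.102 tilt 0.11 roll 0.17 nose short 59.5 lat -316.1 z 0.0166
t 23.27 z 0.0553 F -0.54 -0.37 -3.21 Mx -0.055 tilt 0.16 roll 0.17 nose short 59.9 lat -316.1 z 0.0159
t 23.43 z 0.0545 F 0.10 -0.20 -4.44 Mx -0.116 tilt 0.19 roll 0.17 nose short 60.1 lat -316.1 z 0.0150
t 23.60 z 0.0535 F 0.77 -0.55 -3.43 Mx -0.109 tilt 0.21 roll 0.17 nose short 60.2 lat -316.1 z 0.0140
t 23.77 z 0.0527 F -0.10 -0.83 -2.88 Mx -0.080 tilt 0.24 roll 0.17 nose short 60.4 lat -316.0 z 0.0131
t 23.93 z 0.0528 F 0.92 0.24 -4.05 Mx -0.091 tilt 0.26 roll 0.17 nose short 60.8 lat -316.0 z 0.0131
```

```bash
C="python3 chk.py -3.6 -0.06 2.2"
python3 -m jog '[[[0,0.06,0],[0,0,0],0.5],[[0,0,0],[0,0,0],0.5]]' >/dev/null; $C && python3 -m jog '[[[0,0.06,0],[0,0,0],0.5],[[0,0.03,0],[0,0,0],0.5]]' >/dev/null && $C && python3 -m jog '[[[0,0.06,0],[0,0,0],0.5],[[0,0.05,0],[0,0,0],0.5]]' >/dev/null && $C && python3 -m jog '[[[0,0.06,0],[0,0,0],0.5],[[0,0.05,0],[0,0,0],0.5]]' >/dev/null && $C && python3 -m jog '[[[0,0.08,0],[0,0,0],0.5],[[0,0.08,0],[0,0,0],0.5]]' >/dev/null && $C && python3 -m jog '[[[0,0.08,0],[0,0,0],0.5],[[0,0.08,0],[0,0,0],0.5]]' >/dev/null && $C
```

```text
t 24.10 z 0.0526 F -1.14 -0.41 -1.86 Mx 0.020 tilt 0.30 roll 0.16 nose short 61.0 lat -316.0 z 0.0129
t 24.27 z 0.0526 F -1.65 0.98 1.79 Mx 0.308 tilt 0.29 roll 0.16 nose short 61.0 lat -316.0 z 0.0128
```

It's on the bench. Release and retreat upward.

```bash
python3 -m jog '[[[0,0,0],[0,0,0],2],[[0,0,0],[0,0,0],4],[[0,-0.03,0],[0,0,0],6],[[0,-0.03,0],[0,0,0],8.5],[[0,-0.03,0],[0,0,0],8.5],[[0,-0.03,0],[0,0,0],8.5],[[0,-0.03,0],[0,0,0],8.5],[[0,-0.03,0],[0,0,0],8.5]]'
python3 go.py .608 -.169 .2 63 0
```

```text
time_s: 24.93
eef_pos: [0.6124, -0.1715, 0.055]
eef_rot: [-0.597, 0.601, 0.379, -0.374]
wrist_force: [0.4, 0.3, 0.9]
opening: 0.999
t 24.9333 pos [ 0.6124 -0.1715  0.055 ] F [0.3878 0.3091 0.8673] M [-0.0089 -0.0206 -0.0326] op 0.9990384682372498 q [-0.4609  0.506   1.5674  0.0034  1.0596 -1.5841]
shift cm [  0.078  -14.5013   0.3848] turn [0.0085 0.0219 0.003 ]
toolx [0.4343 0.9008 0.0029] tooly [ 0.009  -0.0011 -1.    ] toolz [-0.9007  0.4343 -0.0086]
```

```bash
python3 -m jog '[[[0,-0.5,0],[0,0,0],8.5],[[0,-1,0],[0,0,0],8.5],[[0,-2,0],[0,0,0],8.5],[[0,-3,0],[0,0,0],8.5],[[0,-3,0],[0,0,0],8.5],[[0,-3,0],[0,0,0],8.5],[[0,-3,0],[0,0,0],8.5],[[-2,-1,0],[0,0,0],8.5],[[-3,0,0],[0,0,0],8.5],[[-3,0,0],[0,0,0],8.5],[[-3,0,0],[0,0,0],8.5],[[-3,0,0],[0,0,0],8.5]]'
python3 -m jog '[[[-3,0,0],[0,0,0],8.5],[[-2,0,0],[0,0,0],8.5],[[0,0,0],[0,0,0],8.5],[[0,0,0],[0,0,0],8.5]]'
python3 - <<'E'
from h import *
t=imaging.camera("top");s=imaging.camera("side")
A=cv2.resize(t["frame"][100:260,90:310,::-1],(440,320),interpolation=cv2.INTER_CUBIC)
B=cv2.resize(s["frame"][140:310,130:310,::-1],(339,320),interpolation=cv2.INTER_CUBIC)
cv2.imwrite("pics/j.png",np.hstack([A,B]))
R,tt=np.array(s["R"]),np.array(s["t"]);k=[]
for v in range(240,320):
    for u in range(175,240):
        z=s["depth"][v,u]
        if z>0:
            X=R.T@(ray(s,u,v)*z-tt)
            if X[2]>.123:k.append(X)
k=np.array(k);print("flange ctr",(k.min(0)+k.max(0))/2,"before .5696 .2024", ctrl.get_obs()["wrist_force"])
R,tt=np.array(t["R"]),np.array(t["t"]);k=[]
for v in range(100,260):
    for u in range(225,310):
        z=t["depth"][v,u]
        if z>0:
            X=R.T@(ray(t,u,v)*z-tt)
            if .066<X[2]<.085:k.append(X)
k=np.array(k);print("bar z median",np.median(k[:,2]),"plane slopes",np.linalg.lstsq(np.c_[k[:,:2],np.ones(len(k))],k[:,2],rcond=None)[0] if len(k)>3 else len(k),len(k))
E
```

```text
time_s: 25.93
eef_pos: [0.5516, -0.2957, 0.2398]
eef_rot: [-0.592, 0.601, 0.383, -0.375]
wrist_force: [0.5, -0.2, -0.3]
opening: 0.992
time_s: 26.27
eef_pos: [0.5264, -0.3491, 0.2451]
eef_rot: [-0.591, 0.605, 0.381, -0.373]
wrist_force: [-0.4, 1.9, -0.2]
opening: 0.995
flange ctr [0.56923862 0.20261557 0.13067631] before .5696 .2024 [1.02795172 0.37876652 0.07077334]
bar z median 0.07586002410777276 plane slopes [0.02960579 0.04901194 0.0658561 ] 201
```

View pics/j.png

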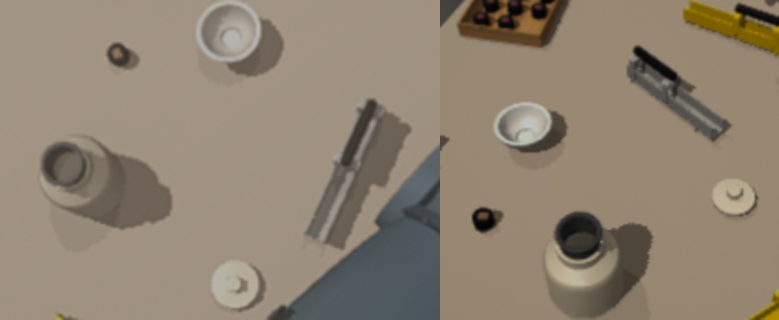

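The chute stands empty and level on its feet (bar top z 0.076) at (345,170). The jar is at (75,175) and hasn't moved, nothing lies spilled on the bench, and the lid, mortar and mount are in place. The gripper is clear. Handing in.

```bash
python3 -c "
from bench import ctrl
print(ctrl.hand_in(), ctrl.get_obs()['time_s'])"
```

```text
the job is handed in; nothing more can be done
the job is handed in; nothing more can be done
```

The job is handed in, at about 26 s of robot time; the hand-in gave no verdict. I gripped the steel chute by its bar and lifted it with the three cylinders. The nose went onto the collar by feel, with first contact at about z = 0.137 m. I tipped the chute to 26° under roughly 1–3 N, lifted it off level, set it down on the bench and let go.

**Last checks:**
- **Cylinders:** the trough is empty in both views and nothing lies on the bench. I could not see the cylinders inside the jar; I infer they are there because nothing is left in the trough or on the bench.
- **Jar:** the collar's centre is within 1 mm of where it was at the start.
- **Chute:** the bar's top is at z = 0.076 m, as expected when it stands on its feet. A rough depth fit gave a slope of about 3° across the 14 mm bar, but it looks level in the pictures.
- **Other objects:** the lid, mortar and mount look unmoved, judged by eye only.
- **Robot:** the gripper is clear of everything, with about zero wrist force apart from noise.

**Disagreement:** while tipping, the wrist moment also shifted with tilt: it read 0.41 N m with the chute hanging free at 26°. I therefore judged the contact force mainly from the vertical force, which carries about 0.5 N of noise.

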